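Clear the pile on the reception counter into its fitted trays

ROBOT

A 6-joint arm with a two-finger parallel gripper is mounted at the origin on the work surface. World frame = base frame: x ahead of the robot, y to its left, z up, the work surface at z = 0. Lengths are in m, angles in rad, forces in N, time in s.
With the tool pointing down it reaches from about 0.3 to 1 m from the base axis. Payload 5.1 kg.
Tool frame: the origin (TCP) lies midway between the tips of the shut fingers; the grasp point (between the pads) lies 19 mm behind it; z points along the fingers, y is the line along which they close (so a half turn about z gives the same grasp; the last joint's range is limited). The gripper opens to 95 mm and grips with 3 to 60 N. Pads are 20 mm wide; open, the fingers measure 119 mm over their backs; the gripper's body (75 mm by 180 mm) begins 59 mm behind the grasp point.
Start: joints at [-1.287, 0.124, 1.65, -0, 1.367, -0.083], TCP at [0.233, -0.607, 0.215] pointing down, gripper open.
Joint ranges: [-2.61, 2.61], [-1.02, 2.33], [0.03, 2.71], [-1.35, 4.49], [0.32, 2.68], [-2.91, 2.91]. Speed limits (rad/s): [2.57, 2.57, 3.14, 3.14, 3.14, 3.14].

INTERFACE

Orientations are given as a rotation vector (axis times angle).
In Python, from station import state, camera, close_job gives the robot as it stands.
- The arm moves only by the shell command python3 -m handwheel 'ROWS' [FORCE]. ROWS is JSON, a list of rows, each a list of 3 entries, a list of its own where there are three numbers: the opening in per cent of the stroke, from 0 (shut) to 100 (fully open), then the shift along the tool's x, y, z in mm, then the turn, a rotation vector about the tool's x, y, z in units of 6 degrees (1.0 is 6 degrees). A call has 1 to 8 rows; each row is the pose to reach, as a shift and turn from the pose commanded when the call began, along the tool's axes at that moment; what a row does not reach only later rows make up. A row lasts 1/8 s, in which the tool goes at most 62.5 mm and 10.7 degrees, less where a joint would pass 70% of its speed; a pose out of reach is approached as far as the arm can. A call with a gripper value outside its range is refused whole. The fingers move at their own pace and stop on an object; FORCE is the grip in N (left out, the last holds). Time passes only in rows, so rows that repeat a pose let the fingers close. It gives the time, the measured TCP pose, the force, the opening and the grip force at its end, in the units of the state.
- state(): the state, without advancing time (a new reading comes with each control period).
- camera(name): name is "scene" or "top" or "wrist"; returns a dict with "img" (384x512x3 uint8, red, green, blue), "depth" (384x512 float32, m along the optical axis (not along the pixel's ray), 0 where there is no reading), "K" (3x3 intrinsics, pixels), "R" (3x3) and "t" (3): a world point X has camera coordinates R X + t; the wrist camera has in their place "hand_eye" (4x4, takes a point from camera to tool coordinates, whose origin is the TCP and whose axes are the flange's). Camera axes: x right, y down, z forward; pixel columns grow to the right and rows downward; lengths in m; the calibration is good to about 2 mm. A picture is of the moment at which its call begins: read the wrist's pose just before it.
- close_job(): hands the job in; it is judged then, once.
The state is a dict: "time_s": time; "joint_pos": joint angles; "dq": joint speeds; "joint_torque": joint torques, N m; "tcp_pos": TCP position; "tool_rot": TCP orientation; "contact_force": force on the tool from outside, world axes, zero at the start; "wrist_torque": the same for the moment, N m; "opening": finger opening in m; "gripper_force": force on a finger pad.
Only numpy, scipy, OpenCV 4.12 (cv2) and the standard library are available. Lean on these libraries where they do the work, as an engineer would, in place of code of your own. Each camera call takes 0.05 s, during which the arm holds its last target. There are 200 camera calls.

TASK

Put the counter things away in their fitted trays, each lying flat inside the rim of its own: take the pile apart from the top, first the ink pad into the blue-lined tray, then the calculator into the grey one, then the receipt book into the long burgundy one. Leave the tall stamp until last so that it is never in the way, and stand it upright in the small green tray. Set each thing down rather than dropping it, and leave the tea glass and the dish of paper clips standing where they are.

Things in the scene. Friction and masses are not known exactly. Their poses are not given: they have to be found in the camera images.
- pad_mid (a point): Ink pad: closed blue tin with a black lower half, 56 mm (x) by 76 mm (y) by 20 mm high, about 0.09 kg, top of the pile at the start, lying on the calculator. The point is its centre, half-way up (10 mm above its underside); z up.
- calc_mid (a point): Pocket calculator, dark grey with white and grey keys, 64 mm (x) by 118 mm (y) by 16 mm high, about 0.12 kg, lying keys up in the middle of the pile, on the receipt book. The point is its centre, half-way up (8 mm above its underside); z up.
- book_mid (a point): Receipt book: stiff pad with burgundy cover and black binding strip, 66 mm (x) by 150 mm (y) by 28 mm thick, about 0.2 kg, lying on the counter at the bottom of the pile. The point is its centre, half-way up (14 mm above its underside); z up. The things of the pile lie on it within about 0.2 rad of square with it and within about 30 mm of its centre.
- stamp_mid (a point): Rubber stamp standing upright on the counter by itself: light wooden block 38 mm (x) by 58 mm (y) by 18 mm high with a dark turned wooden handle on its centre, 92 mm tall in all, about 0.08 kg. The handle is a round bar 27 mm thick from 54 to 82 mm above the underside (thinner below, rounded off above). The point is on the axis, 46 mm above its underside; z up.
- pad_tray_in (a point): The ink pad's tray: shallow dark wooden tray lined in blue, inside 72 mm (x) by 92 mm (y); each long side has a finger cut-out 52 mm wide at its middle, down to the floor. Fixed to the counter. Floor 3 mm thick, rim 6 mm thick rising 12 mm above that floor. The point is the centre of the lined floor, on its upper face (3 mm above the counter); x across, y along the long side, z up.
- calc_tray_in (a point): The calculator's tray: shallow dark wooden tray lined in grey, inside 80 mm (x) by 134 mm (y); each long side has a finger cut-out 60 mm wide at its middle, down to the floor. Fixed to the counter. Floor 3 mm thick, rim 6 mm thick rising 12 mm above that floor. The point is the centre of the lined floor, on its upper face (3 mm above the counter); x across, y along the long side, z up.
- book_tray_in (a point): The receipt book's tray: shallow dark wooden tray lined in burgundy, the longest one, inside 82 mm (x) by 166 mm (y); each long side has a finger cut-out 60 mm wide at its middle, down to the floor. Fixed to the counter. Floor 3 mm thick, rim 6 mm thick rising 12 mm above that floor. The point is the centre of the lined floor, on its upper face (3 mm above the counter); x across, y along the long side, z up.
- stamp_tray_in (a point): The stamp's tray: shallow dark wooden tray lined in green, the smallest one, inside 54 mm (x) by 74 mm (y); each long side has a cut-out 30 mm wide at its middle. Fixed to the counter. Floor 3 mm thick, rim 6 mm thick rising 12 mm above that floor. The point is the centre of the lined floor, on its upper face (3 mm above the counter); x across, y along the long side, z up.
- glass_mid (a point): Bystander: empty waisted tea glass, clear, 52 mm across the rim, 70 mm tall, loose on the counter among the trays. The point is on its axis 35 mm up.
- clips_mid (a point): Bystander: small yellow dish of paper clips, 48 mm across the rim, 22 mm tall, loose on the counter among the trays. The point is on its axis 11 mm up.

How it is judged:
On the way, in this order (a step that is already met when the one before it is completed fails the run):
1. the ink pad lies flat in its own tray (x of pad_mid in the frame of pad_tray_in between -0.012 and 0.012 m and y of pad_mid in the frame of pad_tray_in between -0.012 and 0.012 m and z of pad_mid in the frame of pad_tray_in between 0.006 and 0.014 m and angle between pad_mid's own z axis and vertical below 0.08 rad and linear speed of pad below 0.02 m/s and contact force between the fingers and pad below 0.05 N), for 0.2 s.
2. the calculator lies flat in its own tray (x of calc_mid in the frame of calc_tray_in between -0.012 and 0.012 m and y of calc_mid in the frame of calc_tray_in between -0.012 and 0.012 m and z of calc_mid in the frame of calc_tray_in between 0.004 and 0.012 m and angle between calc_mid's own z axis and vertical below 0.08 rad and linear speed of calc below 0.02 m/s and contact force between the fingers and calc below 0.05 N), for 0.2 s.
3. the receipt book lies flat in its own tray (x of book_mid in the frame of book_tray_in between -0.012 and 0.012 m and y of book_mid in the frame of book_tray_in between -0.012 and 0.012 m and z of book_mid in the frame of book_tray_in between 0.01 and 0.018 m and angle between book_mid's own z axis and vertical below 0.08 rad and linear speed of book below 0.02 m/s and contact force between the fingers and book below 0.05 N), for 0.2 s.
4. last, the stamp stands in its own tray (x of stamp_mid in the frame of stamp_tray_in between -0.012 and 0.012 m and y of stamp_mid in the frame of stamp_tray_in between -0.012 and 0.012 m and z of stamp_mid in the frame of stamp_tray_in between 0.042 and 0.05 m and angle between stamp_mid's own z axis and vertical below 0.08 rad and linear speed of stamp below 0.02 m/s and contact force between the fingers and stamp below 0.05 N), for 0.2 s.
At the end, for the whole second after the job is handed in: Ink pad, calculator, receipt book and stamp each sit flat and right way up on the floor of their own tray (centre within 12 mm of the tray's centre each way, height within 4 mm, tilt under 0.08 rad), placed in that order, released and at rest (all of step 1 and all of step 2 and all of step 3 and all of step 4); the robot touches nothing.
It fails at once if one of the four things is dropped (moves faster than 0.7 m/s with no finger on it) ((linear speed of pad above 0.7 m/s and contact force between the fingers and pad below 0.05 N) or (linear speed of calc above 0.7 m/s and contact force between the fingers and calc below 0.05 N) or (linear speed of book above 0.7 m/s and contact force between the fingers and book below 0.05 N) or (linear speed of stamp above 0.7 m/s and contact force between the fingers and stamp below 0.05 N)).
It fails at once if the tea glass is knocked over or shifted by more than 25 mm (distance of glass_mid from where it was at the start of the episode above 0.025 m or angle between glass_mid's own z axis and vertical above 0.4 rad).
It fails at once if the paper-clip dish is knocked over or shifted by more than 25 mm (distance of clips_mid from where it was at the start of the episode above 0.025 m or angle between clips_mid's own z axis and vertical above 0.4 rad).
It also fails if it takes over 106 s, if anything falls off the work surface, if the arm or the gripper's body presses on something with over 40 N, if the wrist force passes 120 N, or if a joint passes its speed limit or range.

## Working session

There is one attempt and no reset: what is moved stays moved. The work goes in short steps, Python scripts to look and compute and a shell command to move; the robot and the scene stay as the last step left them, time stands still between calls to the robot, and variables do not carry over. Pictures are saved under pics/ and viewed, at most 14 in all, crops included, and the job is handed in when it is done.

```bash
mkdir -p pics; ls; python3 - <<'E'
from station import state,camera
import cv2,numpy as np
s=state();print({k:np.round(v,3) for k,v in s.items()})
for n in("scene","top"):
    c=camera(n);np.savez(f"pics/{n}0.npz",**c);cv2.imwrite(f"pics/{n}0.png",cv2.cvtColor(c["img"],cv2.COLOR_RGB2BGR));print(n,c["K"],c["R"],c["t"])
E
```

```text
pics
{'time_s': np.float64(0.0), 'joint_pos': array([-1.287,  0.125,  1.652, -0.   ,  1.368, -0.083]), 'dq': array([-0.   , -0.   , -0.001, -0.001, -0.001,  0.   ]), 'joint_torque': array([-1.0000e-03, -4.1761e+01, -3.5993e+01,  7.7000e-02,  4.9000e-02,
       -0.0000e+00]), 'tcp_pos': array([ 0.233, -0.606,  0.213]), 'tool_rot': array([-3.087, -0.573,  0.   ]), 'contact_force': array([ 0.444, -0.926,  0.159]), 'wrist_torque': array([ 0.048, -0.005,  0.037]), 'gripper_force': np.float64(0.0), 'opening': np.float64(0.095)}
scene [[372.73326885   0.         258.78868557]
 [  0.         372.73326885 186.32604849]
 [  0.           0.           1.        ]] [[ 0.40310936  0.91513731 -0.0051515 ]
 [ 0.71549848 -0.31867002 -0.62170037]
 [-0.57058283  0.24692735 -0.78323822]] [-0.21104157 -0.35610092  1.2106407 ]
top [[430.41272609   0.         251.78826706]
 [  0.         430.41272609 194.66379498]
 [  0.           0.           1.        ]] [[ 0.00995538 -0.99994657 -0.00278515]
 [-0.99254954 -0.00954341 -0.12146738]
 [ 0.12143431  0.00397366 -0.99259152]] [-0.01015956  0.54402879  1.06435953]
```

View pics/top0.png

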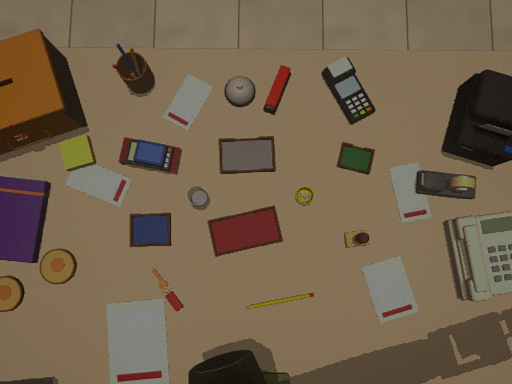

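View pics/scene0.png

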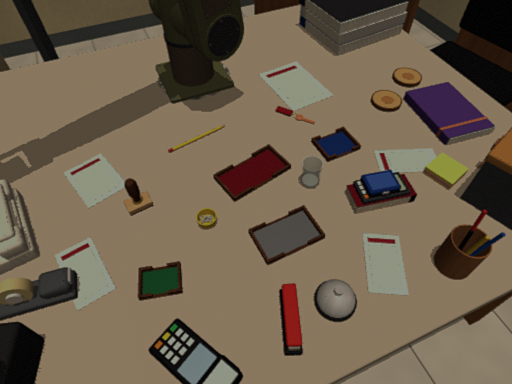

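```bash
cat > h.py <<'E'
import numpy as np,cv2
from scipy.spatial.transform import Rotation as Ro
def plane(uv,h,K,R,t):
    "pixels -> world points on plane z=h"
    uv=np.atleast_2d(uv).astype(float)
    d=np.c_[uv,np.ones(len(uv))]@np.linalg.inv(K).T@R; o=-R.T@t
    return o+d*((h-o[2])/d[:,2])[:,None]
def proj(X,K,R,t):
    p=(np.atleast_2d(X)@R.T+t)@K.T; return p[:,:2]/p[:,2:]
def rect(m,h,K,R,t):
    "mask -> centre, sizes (mm), direction of long side (deg) on plane h"
    n,l,st,_=cv2.connectedComponentsWithStats(m.astype(np.uint8)); i=1+np.argmax(st[1:,4])
    vu=np.argwhere(l==i); P=plane(vu[:,::-1],h,K,R,t)[:,:2]
    (c,s,a)=cv2.minAreaRect((P*1000).astype(np.float32))
    if s[0]<s[1]: a+=90
    return np.round(c,1),np.round(sorted(s),1),round((a+90)%180-90,1),st[i,:4]
E
python3 - <<'E'
from h import *
for n in("top","scene"):
    c=np.load(f"pics/{n}0.npz");im=c["img"];cal=(c["K"],c["R"],c["t"])
    hsv=cv2.cvtColor(im,cv2.COLOR_RGB2HSV)
    if n=="top":
        B={"pad":(130,212,173,248),"calc":(217,135,277,175),"book":(206,205,284,257),"stamp":(336,142,376,174),"clips":(294,186,315,206)}
    else:
        B={"pad":(308,124,364,162),"calc":(245,205,328,265),"book":(210,143,295,200),"stamp":(133,258,188,302),"clips":(193,206,220,232)}
    for k,(x0,y0,x1,y1) in B.items():
        s=hsv[y0:y1,x0:x1].astype(int);H,S,V=s[...,0],s[...,1],s[...,2]
        g={"pad":(H>100)&(H<130)&(S>90),"calc":(S<70)&(V>60),"book":(abs(H-90)>82)&(S>140)&(V>60),"stamp":(H>45)&(H<85)&(S>90),"clips":(H>22)&(H<34)&(S>120)}[k]
        m=np.zeros(im.shape[:2],bool);m[y0:y1,x0:x1]=g
        print(n,k,*rect(m,0.003 if k!="clips" else .015,*cal))
    for k,uv,z in (("glass",(198,190),0.07),("stamptop",(361,238),.08)) if n=="top" else (("glass",(313,163),0.07),("stamptop",(131,184),.09)):
        print(n,k,plane(uv,z,*cal))
c=np.load("pics/top0.npz");cv2.imwrite("pics/crop1.png",cv2.resize(cv2.cvtColor(c["img"],4)[130:186,112:190],None,fx=10,fy=10,interpolation=cv2.INTER_CUBIC))
cv2.imwrite("pics/crop2.png",cv2.resize(cv2.cvtColor(c["img"],4)[130:260,180:384],None,fx=3.9,fy=3.9,interpolation=cv2.INTER_CUBIC))
E
```

```text
top pad [454.6 257.4] [69.6 85.8] -87.5 [134 216  34  28]
top calc [653.9   9.8] [ 78.6 133.8] -86.8 [221 140  52  31]
top book [454.1  12.9] [ 82.9 167.1] -76.5 [211 209  69  45]
top stamp [ 647.8 -277.9] [52.4 71.2] 77.2 [341 146  30  24]
top clips [ 546.8 -141.4] [44.1 47.1] -0.1 [296 186  18  19]
top glass [[0.54991213 0.12786457 0.07      ]]
top stamptop [[ 0.43573622 -0.2691326   0.08      ]]
scene pad [454.4 261.2] [71.6 86.3] -87.2 [317 131  38  25]
scene calc [654.7  10.2] [ 79.5 130.9] -86.7 [254 211  65  48]
scene book [454.9  12.7] [ 82.  162.3] -77.0 [218 150  67  47]
scene stamp [ 648.6 -278.7] [52.8 72.4] 76.2 [142 267  36  28]
scene clips [ 544.1 -141.2] [45.9 47.4] -19.7 [196 208  21  18]
scene glass [[0.54065564 0.13272625 0.07      ]]
scene stamptop [[ 0.44749291 -0.27229211  0.09      ]]
```

View pics/crop1.png

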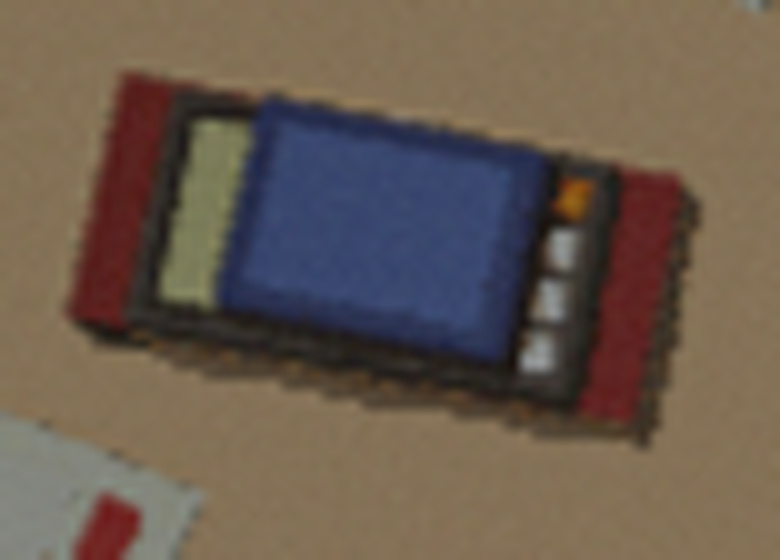

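View pics/crop2.png

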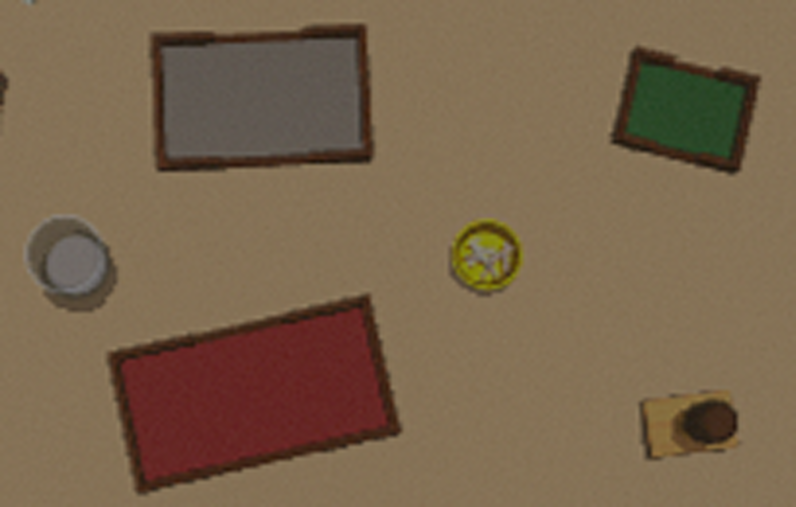

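The top view shows the pile at about (150,155). The trays are: pad (150,230), calculator (247,155), book (245,231), stamp (356,158). The stamp stands at (356,239), the glass at (198,197) and the clips at (304,196). The crops give clear corners of the pad, calculator and book. The two cameras agree on the trays to within about 4 mm.

```bash
python3 - <<'E'
from h import *
from station import state
c=np.load("pics/top0.npz");cal=(c["K"],c["R"],c["t"])
for n,z,q in (("pad",.064,[(268,100),(552,152),(507,362),(222,305)]),("calc",.044,[(173,92),(620,168),(580,412),(133,325)]),("book",.028,[(125,72),(685,178),(635,422),(72,318)])):
    p=plane((np.array(q)+.5)/10-.5+[112,130],z,*cal)[:,:2]*1000
    c0,s,a=cv2.minAreaRect(p.astype(np.float32)); print(n,p.mean(0).round(1),np.round(s,1),"long deg",[round(np.degrees(np.arctan2(*(p[i]-p[j])[::-1])),1) for i,j in((0,1),(3,2))])
for q in [(643,402),(735,395),(740,450),(650,458)]: print(plane((np.array(q)+.5)/3.9-.5+[180,130],.018,*cal)[:,:2]*1000)
s=state();print(Ro.from_rotvec(s["tool_rot"]).as_matrix().round(3),s["tcp_pos"])
E
```

```text
pad [644.5 250.8] [73.2 54.6] long deg [np.float64(80.0), np.float64(79.1)]
calc [643.8 258.4] [119.2  63.9] long deg [np.float64(80.7), np.float64(79.4)]
book [647.8 261.7] [149.7  66.2] long deg [np.float64(79.6), np.float64(80.0)]
[[ 450.27354391 -242.72673898]]
[[ 455.44338454 -303.08266321]]
[[ 419.64840943 -305.52731007]]
[[ 413.87639236 -246.70334398]]
[[ 0.933  0.359 -0.001]
 [ 0.359 -0.933  0.002]
 [ 0.    -0.002 -1.   ]] [ 0.23291729 -0.6062317   0.21351868]
```

```bash
cat >> h.py <<'E'
def go(x,y,z,yaw):
    "shift mm (tool axes) and turn (6deg units) to bring TCP to x,y,z mm, tool x axis at yaw deg, pointing down"
    from station import state
    s=state();R=Ro.from_rotvec(s["tool_rot"]);p=s["tcp_pos"]*1000
    a=np.radians(yaw);T=Ro.from_matrix([[np.cos(a),np.sin(a),0],[np.sin(a),-np.cos(a),0],[0,0,-1]])
    print("shift",R.inv().apply(np.array([x,y,z])-p).round(1),"turn",np.round(np.degrees((R.inv()*T).as_rotvec())/6,2),"tcp",p.round(1),"t",round(s["time_s"],2))
E
python3 - <<'E'
from h import *
go(640,251,150,79.5)
c=np.load("pics/top0.npz");d=c["depth"];v,u=np.mgrid[:384,:512];ok=d>0
X=(np.c_[u[ok],v[ok],np.ones(ok.sum())]@np.linalg.inv(c["K"]).T*d[ok][:,None]-c["t"])@c["R"]
m=(X[:,2]>.07)&(X[:,1]>-.4)&(X[:,1]<.7)&(X[:,0]>.4)
h,ex,ey=np.histogram2d(X[m,0],X[m,1],bins=[np.arange(.4,1.1,.05),np.arange(-.4,.71,.1)])
for i,j in np.argwhere(h>3):
    k=m&(X[:,0]>=ex[i])&(X[:,0]<ex[i+1])&(X[:,1]>=ey[j])&(X[:,1]<ey[j+1]);print(ex[i].round(2),ey[j].round(2),X[k,2].max().round(3),end=" | ")
E
```

```text
shift [ 687.4 -654.1   64.8] turn [-0.02 -0.01 -9.75] tcp [ 232.9 -606.2  213.5] t 0.1
0.4 -0.3 0.095 | 0.5 0.1 0.074 | 0.55 0.1 0.076 | 0.65 0.5 0.164 | 0.65 0.6 0.115 | 0.7 0.4 0.162 | 0.7 0.5 0.163 | 0.75 0.4 0.162 | 0.75 0.5 0.163 | 0.8 0.2 0.099 | 0.8 0.3 0.156 | 0.8 0.4 0.161 | 0.8 0.5 0.162 | 0.85 0.2 0.154 | 0.85 0.3 0.153 | 0.85 0.4 0.161 | 0.85 0.5 0.162 | 0.9 0.4 0.156 | 0.9 0.5 0.162 |
```

```bash
python3 -m handwheel '[[100,[344,-327,0],[0,0,-5]],[100,[344,-327,0],[0,0,-5]],[100,[344,-327,0],[0,0,-5]],[100,[344,-327,0],[0,0,-5]],[100,[344,-327,0],[0,0,-5]],[100,[344,-327,0],[0,0,-5]],[100,[344,-327,0],[0,0,-5]],[100,[344,-327,0],[0,0,-5]]]' 15; python3 -c "
from h import *
go(640,251,180,79.5)"
```

```text
time_s: 1.1
tcp_pos: [0.4373, -0.1756, 0.2143]
tool_rot: [-2.834, -1.356, -0.0]
contact_force: [0.1, -0.4, 0.1]
opening: 0.0953
gripper_force: 0.0
shift [ 459.3 -109.8   34.5] turn [-0.   -0.   -4.73] tcp [ 437.3 -175.6  214.3] t 1.1
```

```bash
python3 -m handwheel '[[100,[459,-110,34],[0,0,-4.7]],[100,[459,-110,34],[0,0,-4.7]],[100,[459,-110,34],[0,0,-4.7]],[100,[459,-110,34],[0,0,-4.7]],[100,[459,-110,34],[0,0,-4.7]],[100,[459,-110,34],[0,0,-4.7]],[100,[459,-110,34],[0,0,-4.7]],[100,[459,-110,34],[0,0,-4.7]]]'; python3 -m handwheel '[[100,[0,0,0],[0,0,0]],[100,[0,0,0],[0,0,0]]]'; python3 - <<'E'
from h import *
from station import camera,state
go(644.5,251,46.5,79.5)
s=state();c=camera("wrist");np.savez("pics/w1.npz",**c,p=s["tcp_pos"],r=s["tool_rot"]);cv2.imwrite("pics/w1.png",cv2.cvtColor(c["img"],4))
print(c["hand_eye"].round(3))
E
```

```text
time_s: 2.1
tcp_pos: [0.6403, 0.2506, 0.1793]
tool_rot: [-2.418, -2.005, 0.002]
contact_force: [-0.5, 0.0, -0.9]
opening: 0.0952
gripper_force: 0.0
time_s: 2.35
tcp_pos: [0.6397, 0.2472, 0.18]
tool_rot: [-2.42, -2.003, 0.002]
contact_force: [-0.5, -0.7, 0.5]
opening: 0.0952
gripper_force: 0.0
shift [  4.7   4.1 133.5] turn [-0.01  0.01 -0.05] tcp [639.7 247.2 180. ] t 2.35
[[-0.001 -0.972 -0.236  0.066]
 [ 1.    -0.001 -0.001 -0.001]
 [ 0.001 -0.236  0.972 -0.17 ]
 [ 0.     0.     0.     1.   ]]
```

View pics/w1.png

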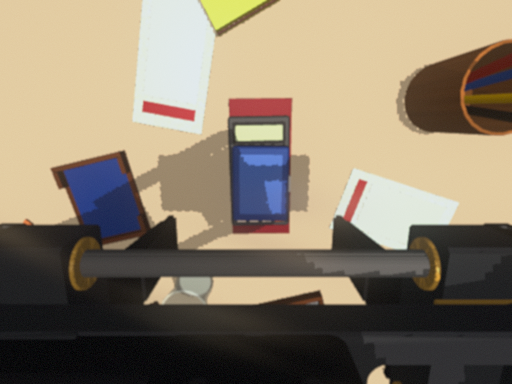

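The wrist view is centred on the pile. The pad's blue top runs from (234,146) to (289,146) at its far edge, and the near edge is at about row 220, partly cut off.

```bash
cat >> h.py <<'E'
def wcal(f):
    c=np.load(f);T=np.eye(4);T[:3,:3]=Ro.from_rotvec(c["r"]).as_matrix();T[:3,3]=c["p"]
    M=np.linalg.inv(T@c["hand_eye"]);return c["K"],M[:3,:3],M[:3,3]
E
python3 - <<'E'
from h import *
cal=wcal("pics/w1.npz")
for n,z,q in (("pad",.064,[(234,146),(289,146),(234,219),(288,219)]),("calc",.044,[(229,118),(290,117)]),("book",.028,[(229,98),(292,98)])):
    p=plane(q,z,*cal)*1000;print(n,p[:,:2].round(1).tolist(),p.mean(0).round(1),np.linalg.norm(p[0]-p[1]).round(1))
im=cv2.imread("pics/w1.png")[90:240,190:340];cv2.imwrite("pics/w1c.png",cv2.resize(im,None,fx=4,fy=4,interpolation=cv2.INTER_CUBIC))
E
```

```text
pad [[627.6, 294.2], [679.5, 284.2], [612.5, 222.0], [666.6, 211.6]] [646.5 253.   64. ] 52.9
calc [[626.7, 321.1], [687.1, 310.5]] [656.9 315.8  44. ] 61.3
book [[629.6, 341.4], [694.1, 329.0]] [661.8 335.2  28. ] 65.7
```

View pics/w1c.png

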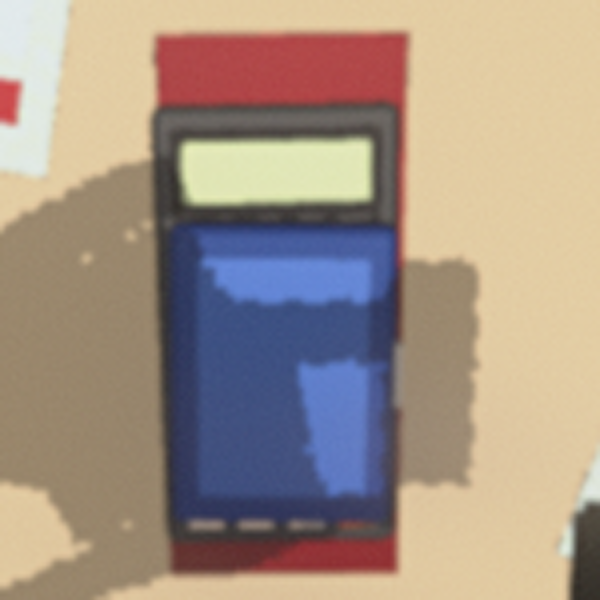

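```bash
python3 -m handwheel '[[100,[5,5,60],[0,0,0]],[100,[5,5,105],[0,0,0]],[100,[5,5,132],[0,0,0]],[100,[5,5,132],[0,0,0]]]'; python3 -c "
from h import *
go(645.5,252,47.5,79.2)"
```

```text
time_s: 2.9
tcp_pos: [0.6437, 0.2498, 0.0458]
tool_rot: [-2.42, -2.0, 0.009]
contact_force: [-0.1, 0.8, 0.7]
opening: 0.095
gripper_force: 0.0
shift [ 2.5  1.4 -1.7] turn [-0.05  0.03 -0.01] tcp [643.7 249.8  45.8] t 2.9
```

```bash
python3 -m handwheel '[[100,[2,1,-2],[0,0,0]],[100,[2,1,-2],[0,0,0]],[40,[2,1,-2],[0,0,0]],[40,[2,1,-2],[0,0,0]],[40,[2,1,-2],[0,0,0]],[40,[2,1,-2],[0,0,0]],[40,[2,1,-2],[0,0,0]],[40,[2,1,-2],[0,0,0]]]' 15; python3 -c "
from h import *
go(645.5,252,110,79.2)"
```

```text
time_s: 3.9
tcp_pos: [0.6472, 0.2536, 0.0505]
tool_rot: [-2.42, -2.003, 0.001]
contact_force: [0.4, 0.8, 0.1]
opening: 0.0561
gripper_force: 15.0
shift [ -1.9  -1.4 -59.5] turn [-0.  0.  0.] tcp [647.2 253.6  50.5] t 3.9
```

```bash
python3 -m handwheel '[[40,[0,0,-15],[0,0,0]],[40,[0,0,-50],[0,0,0]],[40,[0,0,-70],[0,0,0]],[40,[0,0,-70],[0,0,0]]]'; python3 -c "
from h import *
go(454.6,260.5,70,92.6)"
```

```text
time_s: 4.4
tcp_pos: [0.6491, 0.2541, 0.124]
tool_rot: [2.419, 2.001, 0.008]
contact_force: [1.4, -0.4, -1.2]
opening: 0.0557
gripper_force: 15.0
shift [ -30.3 -192.5   53. ] turn [ 0.05 -0.02 -2.23] tcp [649.1 254.1 124. ] t 4.4
```

```bash
python3 -m handwheel '[[40,[-10,-50,0],[0,0,-1]],[40,[-20,-100,0],[0,0,-2.2]],[40,[-30,-150,0],[0,0,-2.2]],[40,[-30,-185,20],[0,0,-2.2]],[40,[-30,-192,40],[0,0,-2.2]],[40,[-30,-192,53],[0,0,-2.2]],[40,[-30,-192,53],[0,0,-2.2]],[40,[-30,-192,53],[0,0,-2.2]]]'; python3 - <<'E'
from h import *
from station import camera,state
go(454.6,260.5,9.5,92.6)
for n in("top","scene"):
    c=camera(n);np.savez(f"pics/{n}1.npz",**c)
    im=cv2.cvtColor(c["img"],4);im=im[170:270,90:220] if n=="top" else im[60:180,270:430]
    cv2.imwrite(f"pics/{n}1.png",cv2.resize(im,None,fx=4,fy=4,interpolation=cv2.INTER_CUBIC))
a,b=[cv2.imread(f"pics/{n}1.png") for n in("top","scene")]
print(a.shape,b.shape)
cv2.imwrite("pics/ab1.png",cv2.resize(np.hstack([cv2.resize(a,None,fx=1.2,fy=1.2),b]),(800,330)))
E
```

```text
time_s: 5.4
tcp_pos: [0.4546, 0.2601, 0.0681]
tool_rot: [2.175, 2.267, 0.001]
contact_force: [-0.2, 0.3, -0.5]
opening: 0.0555
gripper_force: 15.0
shift [ 0.4  0.  58.6] turn [ 0.01 -0.   -0.04] tcp [454.6 260.1  68.1] t 5.4
(400, 520, 3) (480, 640, 3)
```

View pics/ab1.png

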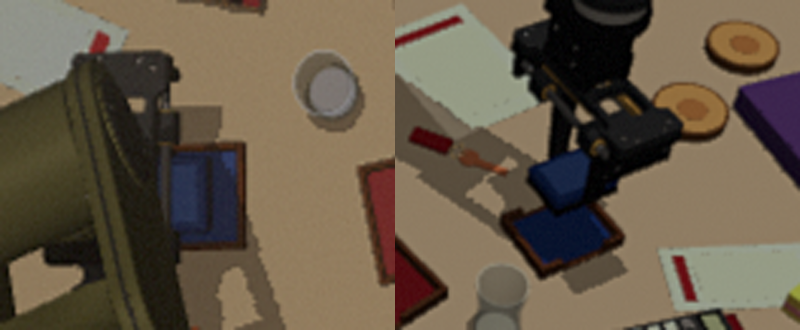

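The pad hangs level above its tray. Its right end is at u≈212 in the left half of the composite.

```bash
python3 - <<'E'
from h import *
c=np.load("pics/top1.npz");cal=(c["K"],c["R"],c["t"])
s=3.04
print(plane((90+212/s,170+193/(s)),.0815,*cal),plane((90+240/s,170+193/s),.003,*cal))
E
python3 -m handwheel '[[40,[0,0,30],[0,0,0]],[40,[0,0,45],[0,0,0]],[40,[0,0,52],[0,0,0]],[40,[0,0,55],[0,0,0]],[40,[0,0,55],[0,0,0]]]'; python3 -c "
from h import *
go(454.6,260.1,9.5,92.6)"
```

```text
[[0.44173499 0.21600959 0.0815    ]] [[0.44430146 0.20909327 0.003     ]]
time_s: 6.12
tcp_pos: [0.4536, 0.2602, 0.0131]
tool_rot: [2.174, 2.268, 0.001]
contact_force: [-0.3, -0.0, -0.7]
opening: 0.056
gripper_force: 15.0
shift [-0.2  1.   3.6] turn [ 0.01 -0.   -0.03] tcp [453.6 260.2  13.1] t 6.12
```

```bash
python3 -m handwheel '[[40,[0,1,2],[0,0,0]],[40,[0,1,3.5],[0,0,0]],[40,[0,1,3.5],[0,0,0]],[40,[0,1,3.5],[0,0,0]]]'; python3 -c "
from h import *
go(454.6,260.1,9.5,92.6)"
```

```text
time_s: 6.62
tcp_pos: [0.4545, 0.2602, 0.0095]
tool_rot: [2.174, 2.268, 0.001]
contact_force: [0.3, 0.8, -0.1]
opening: 0.0559
gripper_force: 15.0
shift [-0.2  0.1 -0. ] turn [ 0.01 -0.   -0.03] tcp [454.5 260.2   9.5] t 6.62
```

```bash
python3 -m handwheel '[[40,[0,0,1],[0,0,0]],[40,[0,0,1.5],[0,0,0]],[40,[0,0,1.5],[0,0,0]]]'; python3 -m handwheel '[[75,[0,0,0],[0,0,0]],[95,[0,0,0],[0,0,0]],[95,[0,0,0],[0,0,0]],[95,[0,0,-10],[0,0,0]],[95,[0,0,-50],[0,0,0]],[95,[0,0,-100],[0,0,0]],[95,[0,0,-125],[0,0,0]],[95,[0,0,-125],[0,0,0]]]';  python3 -c "
from h import *
go(646,258,100,80)"
```

```text
time_s: 7.0
tcp_pos: [0.4545, 0.2603, 0.0094]
tool_rot: [2.174, 2.268, -0.0]
contact_force: [-3.6, -2.5, 10.4]
opening: 0.0561
gripper_force: 15.0
time_s: 8.0
tcp_pos: [0.456, 0.2609, 0.1359]
tool_rot: [2.172, 2.266, 0.009]
contact_force: [0.6, -0.7, -0.1]
opening: 0.0903
gripper_force: 0.0
shift [-11.  189.5  37. ] turn [ 0.05 -0.03  2.07] tcp [456.  260.9 135.9] t 8.0
```

```bash
python3 -m handwheel '[[100,[-10,60,-20],[0,0,1]],[100,[-25,120,-40],[0,0,2]],[100,[-40,175,-45],[0,0,2.1]],[100,[-55,189,-45],[0,0,2.1]],[100,[-55,189,-45],[0,0,2.1]],[100,[-55,189,-45],[0,0,2.1]],[100,[-55,189,-45],[0,0,2.1]]]'; python3 - <<'E'
from h import *
from station import camera,state
go(646,258,100,80)
s=state();c=camera("wrist");np.savez("pics/w2.npz",**c,p=s["tcp_pos"],r=s["tool_rot"]);cv2.imwrite("pics/w2.png",cv2.resize(cv2.cvtColor(c["img"],4)[0:240,80:400],None,fx=2.5,fy=2.5,interpolation=cv2.INTER_CUBIC))
E
```

```text
time_s: 8.88
tcp_pos: [0.6438, 0.2139, 0.1774]
tool_rot: [-2.408, -2.017, 0.001]
contact_force: [0.2, -0.9, 0.7]
opening: 0.0953
gripper_force: 0.0
shift [43.8 -5.6 77.4] turn [-0.01  0.   -0.02] tcp [643.8 213.9 177.4] t 8.88
```

View pics/w2.png

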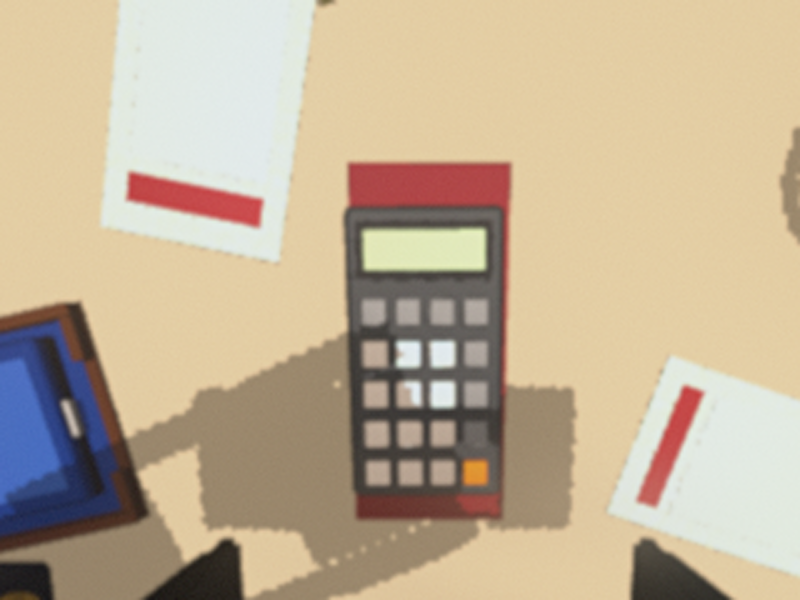

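The pad lies inside its tray at the lower left. The calculator's top face runs from (347,207) and (503,207) to (356,492) and (504,492). The book's end edges are at rows 163 and 519.

```bash
python3 - <<'E'
from h import *
cal=wcal("pics/w2.npz")
for n,z,q in (("calc",.044,[(346,207),(504,207),(356,492),(504,492)]),("book",.028,[(348,163),(511,163),(357,519),(503,519)])):
    p=plane((np.array(q)+.5)/2.5-.5+[80,0],z,*cal)[:,:2]*1000;d=lambda i,j:np.degrees(np.arctan2(*(p[i]-p[j])[::-1])).round(1)
    print(n,p.mean(0).round(1),d(0,2),d(1,3),[np.linalg.norm(p[i]-p[j]).round(1) for i,j in((0,1),(2,3),(0,2),(1,3))])
go(644.5,258.3,31,80)
E
```

```text
calc [647.3 260.6] 80.3 81.1 [np.float64(61.4), np.float64(62.9), np.float64(114.1), np.float64(114.1)]
book [648.2 261.5] 79.7 79.8 [np.float64(65.8), np.float64(65.9), np.float64(149.4), np.float64(149.4)]
shift [ 43.8  -7.4 146.7] turn [-0.   -0.   -0.02] tcp [644.1 213.9 177.7] t 8.93
```

```bash
python3 -m handwheel '[[100,[25,0,40],[0,0,0]],[100,[45,1,90],[0,0,0]],[100,[45,1,125],[0,0,0]],[100,[45,1,142],[0,0,0]],[100,[45,1,142],[0,0,0]],[100,[45,1,142],[0,0,0]]]'; python3 -c "
from h import *
go(645.5,259.5,31.5,80.3)"
```

```text
time_s: 9.68
tcp_pos: [0.6556, 0.2576, 0.0381]
tool_rot: [2.409, 2.014, 0.005]
contact_force: [-0.4, 0.4, 0.4]
opening: 0.0951
gripper_force: 0.0
shift [  0.1 -10.3   6.6] turn [ 0.03 -0.02 -0.08] tcp [655.6 257.6  38.1] t 9.68
```

```bash
python3 -m handwheel '[[100,[0,-10,0],[0,0,0]],[100,[0,-10,3],[0,0,0]],[100,[0,-10,6],[0,0,0]],[100,[0,-10,6],[0,0,0]],[100,[0,-10,6],[0,0,0]]]'; python3 -c "
from h import *
go(645.5,259.5,31.5,80.3)"
```

```text
time_s: 10.3
tcp_pos: [0.6444, 0.2589, 0.0295]
tool_rot: [-2.41, -2.015, 0.0]
contact_force: [0.0, -0.0, -0.6]
opening: 0.0953
gripper_force: 0.0
shift [ 0.7  0.9 -2. ] turn [-0.    0.   -0.08] tcp [644.4 258.9  29.5] t 10.3
```

```bash
python3 -m handwheel '[[100,[0.5,1,-1.5],[0,0,0]],[100,[0.5,1,-1.5],[0,0,0]],[50,[0.5,1,-1.5],[0,0,0]],[50,[0.5,1,-1.5],[0,0,0]],[50,[0.5,1,-1.5],[0,0,0]],[50,[0.5,1,-1.5],[0,0,0]],[50,[0.5,1,-1.5],[0,0,0]]]' 18; python3 -m handwheel '[[50,[0,0,-15],[0,0,0]],[50,[0,0,-50],[0,0,0]],[50,[0,0,-80],[0,0,0]],[50,[0,0,-80],[0,0,0]],[50,[0,0,-80],[0,0,0]]]'; python3 -c "
from h import *
go(654.3,11,80,93.2)"
```

```text
time_s: 11.18
tcp_pos: [0.6455, 0.2593, 0.0311]
tool_rot: [2.41, 2.015, 0.0]
contact_force: [1.6, 0.4, -0.6]
opening: 0.0641
gripper_force: 18.0
time_s: 11.8
tcp_pos: [0.6448, 0.2591, 0.1102]
tool_rot: [-2.409, -2.015, 0.002]
contact_force: [-0.7, -0.1, -1.5]
opening: 0.064
gripper_force: 18.0
shift [-242.5   53.2   30.3] turn [-0.01  0.   -2.23] tcp [644.8 259.1 110.2] t 11.8
```

```bash
python3 -m handwheel '[[50,[-50,10,0],[0,0,-1]],[50,[-105,25,0],[0,0,-2.2]],[50,[-160,35,0],[0,0,-2.2]],[50,[-210,48,0],[0,0,-2.2]],[50,[-242,53,15],[0,0,-2.2]],[50,[-242,53,40],[0,0,-2.2]],[50,[-242,53,60],[0,0,-2.2]],[50,[-242,53,60],[0,0,-2.2]]]'; python3 -c "
from h import *
go(654.3,10.5,6,93.2)"
```

```text
time_s: 12.8
tcp_pos: [0.6521, 0.0123, 0.0473]
tool_rot: [-2.158, -2.276, 0.007]
contact_force: [-0.2, 0.1, -1.3]
opening: 0.0638
gripper_force: 18.0
shift [-1.9  2.4 41.2] turn [-0.07 -0.01 -0.03] tcp [652.1  12.3  47.3] t 12.8
```

```bash
python3 -m handwheel '[[50,[-1,1,0],[0,0,0]],[50,[-1,1,0],[0,0,0]],[50,[-1,1,0],[0,0,0]]]'; python3 - <<'E'
from h import *
from station import camera,state
go(654.3,10.5,6,93.2)
A=[]
for n,(x,y) in(("top",(180,110)),("scene",(230,170))):
    c=camera(n);np.savez(f"pics/{n}2.npz",**c);A.append(cv2.resize(cv2.cvtColor(c["img"],4)[y:y+100,x:x+110],None,fx=3.6,fy=3.6,interpolation=cv2.INTER_CUBIC))
cv2.imwrite("pics/ab2.png",np.hstack(A))
E
```

```text
time_s: 13.18
tcp_pos: [0.6566, 0.011, 0.0523]
tool_rot: [2.161, 2.279, 0.002]
contact_force: [0.2, -0.4, -1.1]
opening: 0.0638
gripper_force: 18.0
shift [-0.4 -2.5 46.3] turn [ 0.02  0.   -0.03] tcp [656.6  11.   52.3] t 13.18
```

View pics/ab2.png

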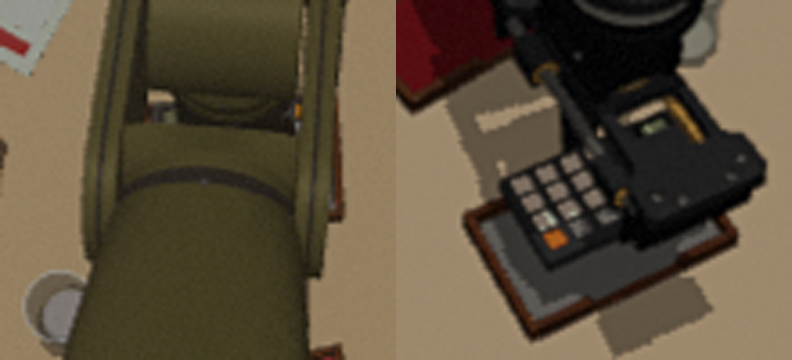

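The calculator is held level over the grey tray. In the scene half, its key-end corners are at about (503,178) and (550,266) in the composite.

```bash
python3 - <<'E'
from h import *
c=np.load("pics/scene2.npz");cal=(c["K"],c["R"],c["t"])
p=plane(np.array([(503-396,178),(549-396,262)])/3.6+[230,170],.065,*cal)*1000
print(p,np.linalg.norm(p[0]-p[1]))
m=p.mean(0)[:2];a=np.radians(93.2);print(m+59*np.array([np.cos(a),np.sin(a)]))
E
python3 -m handwheel '[[50,[0,-2,20],[0,0,0]],[50,[0,-2.5,32],[0,0,0]],[50,[0,-2.5,40],[0,0,0]],[50,[0,-2.5,43],[0,0,0]],[50,[0,-2.5,43],[0,0,0]],[50,[0,-2.5,43],[0,0,0]]]'; python3 -c "
from h import *
go(654.3,10.5,6,93.2)"
```

```text
[[631.89753337 -45.21042899  65.        ]
 [693.78869329 -44.36471255  65.        ]] 61.896937829197945
[659.54964454  14.12043432]
time_s: 14.02
tcp_pos: [0.654, 0.0106, 0.0088]
tool_rot: [2.162, 2.278, 0.001]
contact_force: [-0.3, 0.1, -1.3]
opening: 0.0639
gripper_force: 18.0
shift [-0.1  0.3  2.8] turn [ 0.01  0.   -0.03] tcp [654.   10.6   8.8] t 14.03
```

```bash
python3 -m handwheel '[[50,[-2,0,1],[0,0,0]],[50,[-2,0,3],[0,0,0]],[50,[-2,0,4.5],[0,0,0]],[50,[-2,0,4.5],[0,0,0]]]'; python3 -c "
from h import *
go(654.3,8.5,6,93.2)"
```

```text
time_s: 14.52
tcp_pos: [0.654, 0.0084, 0.0061]
tool_rot: [2.162, 2.279, -0.0]
contact_force: [-5.6, -0.7, 9.8]
opening: 0.0639
gripper_force: 18.0
shift [0.1 0.3 0.1] turn [ 0.    0.   -0.03] tcp [654.    8.4   6.1] t 14.53
```

```bash
python3 -m handwheel '[[80,[0,0,0],[0,0,0]],[95,[0,0,0],[0,0,0]],[95,[0,0,0],[0,0,0]],[95,[0,0,-10],[0,0,0]],[95,[0,0,-50],[0,0,0]],[95,[0,0,-100],[0,0,0]],[95,[0,0,-120],[0,0,0]],[95,[0,0,-120],[0,0,0]]]';  python3 -c "
from h import *
go(648,261.5,80,79.8)"
```

```text
time_s: 15.52
tcp_pos: [0.6547, 0.0086, 0.1258]
tool_rot: [2.16, 2.277, 0.004]
contact_force: [-0.2, -0.4, 0.1]
opening: 0.0905
gripper_force: 0.0
shift [252.9   6.4  45.7] turn [0.04 0.   2.2 ] tcp [654.7   8.6 125.8] t 15.53
```

```bash
python3 -m handwheel '[[100,[50,1,0],[0,0,1]],[100,[110,3,0],[0,0,2.2]],[100,[170,4,0],[0,0,2.2]],[100,[225,6,0],[0,0,2.2]],[100,[253,6,20],[0,0,2.2]],[100,[253,6,45],[0,0,2.2]],[100,[253,6,45],[0,0,2.2]],[100,[253,6,45],[0,0,2.2]]]'; python3 - <<'E'
from h import *
from station import camera,state
go(648,261.5,6,79.8)
A=[]
for n,(x,y) in(("top",(110,110)),("scene",(230,110))):
    c=camera(n);np.savez(f"pics/{n}3.npz",**c);A.append(cv2.resize(cv2.cvtColor(c["img"],4)[y:y+160,x:x+190],None,fx=2.1,fy=2.1,interpolation=cv2.INTER_CUBIC))
cv2.imwrite("pics/ab3.png",np.hstack(A))
E
```

```text
time_s: 16.52
tcp_pos: [0.6458, 0.2611, 0.0777]
tool_rot: [-2.41, -2.015, 0.003]
contact_force: [0.4, -0.0, 0.9]
opening: 0.0949
gripper_force: 0.0
shift [ 0.8  2.2 71.7] turn [-0.01  0.01 -0.  ] tcp [645.8 261.1  77.7] t 16.52
```

View pics/ab3.png

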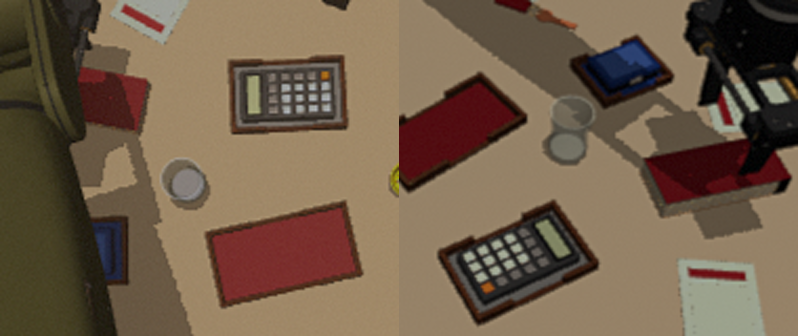

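The pad and calculator both lie centred and flat in their trays. The book is still in place between the open fingers.

```bash
python3 -m handwheel '[[100,[1,2,35],[0,0,0]],[100,[1,2,58],[0,0,0]],[100,[1,2,68],[0,0,0]],[100,[1,2,68],[0,0,0]],[100,[1,2,68],[0,0,0]]]'; python3 -c "
from h import *
go(648,261.5,8,79.8)"
```

```text
time_s: 17.25
tcp_pos: [0.6492, 0.2625, 0.0119]
tool_rot: [2.409, 2.015, 0.003]
contact_force: [0.6, -0.4, 0.6]
opening: 0.095
gripper_force: 0.0
shift [-1.2 -1.   3.9] turn [ 0.02 -0.01  0.  ] tcp [649.2 262.5  11.9] t 17.25
```

```bash
python3 -m handwheel '[[100,[-0.5,-0.5,4],[0,0,0]],[100,[-0.5,-0.5,4],[0,0,0]],[50,[-0.5,-0.5,4],[0,0,0]],[50,[-0.5,-0.5,4],[0,0,0]],[50,[-0.5,-0.5,4],[0,0,0]],[50,[-0.5,-0.5,4],[0,0,0]],[50,[-0.5,-0.5,4],[0,0,0]]]' 28; python3 -c "
from h import *
go(648,261.5,8,79.8)"; python3 -m handwheel '[[50,[0,0,-15],[0,0,0]],[50,[0,0,-50],[0,0,0]],[50,[0,0,-100],[0,0,0]],[50,[0,0,-105],[0,0,0]],[50,[0,0,-105],[0,0,0]],[50,[0,0,-105],[0,0,0]]]'; python3 -c "
from h import *
go(548,258,115,90);go(454.5,12.8,60,103.3)"
```

```text
time_s: 18.12
tcp_pos: [0.6479, 0.2619, 0.0067]
tool_rot: [2.41, 2.015, 0.0]
contact_force: [0.4, 0.3, -0.4]
opening: 0.066
gripper_force: 28.0
shift [-0.3  0.2 -1.3] turn [ 0. -0.  0.] tcp [647.9 261.9   6.7] t 18.12
time_s: 18.88
tcp_pos: [0.6462, 0.2613, 0.109]
tool_rot: [-2.409, -2.014, 0.006]
contact_force: [-1.1, 0.0, -2.4]
opening: 0.0655
gripper_force: 28.0
shift [-20.7 -96.1  -5.6] turn [-0.04  0.02 -1.7 ] tcp [646.2 261.3 109. ] t 18.88
shift [-278.4 -144.5   50.1] turn [-0.04  0.01 -3.91] tcp [646.2 261.3 109. ] t 18.88
```

```bash
python3 -m handwheel '[[50,[-30,-10,-20],[0,0,-0.5]],[50,[-80,-40,-20],[0,0,-1.5]],[50,[-130,-70,-20],[0,0,-2.7]],[50,[-180,-95,-20],[0,0,-3.9]],[50,[-235,-120,-20],[0,0,-3.9]],[50,[-278,-144,-20],[0,0,-3.9]],[50,[-278,-144,-20],[0,0,-3.9]],[50,[-278,-144,-20],[0,0,-3.9]]]'; python3 -c "
from h import *
go(454.5,12.8,45,103.3)"
```

```text
time_s: 19.88
tcp_pos: [0.4565, 0.0138, 0.1307]
tool_rot: [-1.951, -2.461, 0.001]
contact_force: [0.5, 1.1, -1.3]
opening: 0.066
gripper_force: 28.0
shift [-0.6 -2.  85.7] turn [-0.01 -0.01 -0.02] tcp [456.5  13.8 130.7] t 19.88
```

```bash
python3 -m handwheel '[[50,[-0.5,-2,40],[0,0,0]],[50,[-0.5,-2,75],[0,0,0]],[50,[-0.5,-2,92],[0,0,0]],[50,[-0.5,-2,92],[0,0,0]],[50,[-0.5,-2,92],[0,0,0]],[50,[-0.5,-2,92],[0,0,0]]]'; python3 - <<'E'
from h import *
from station import camera,state
go(454.5,12.8,9.7,103.3)
A=[]
for n,(x,y) in(("top",(190,180)),("scene",(180,90))):
    c=camera(n);np.savez(f"pics/{n}4.npz",**c);A.append(cv2.resize(cv2.cvtColor(c["img"],4)[y:y+120,x:x+130],None,fx=3,fy=3,interpolation=cv2.INTER_CUBIC))
cv2.imwrite("pics/ab4.png",np.hstack(A))
E
```

```text
time_s: 20.62
tcp_pos: [0.4564, 0.0127, 0.0412]
tool_rot: [1.949, 2.461, 0.003]
contact_force: [0.2, -0.1, -1.9]
opening: 0.0659
gripper_force: 28.0
shift [ 0.5 -2.  31.5] turn [ 0.03  0.01 -0.01] tcp [456.4  12.7  41.2] t 20.62
```

View pics/ab4.png

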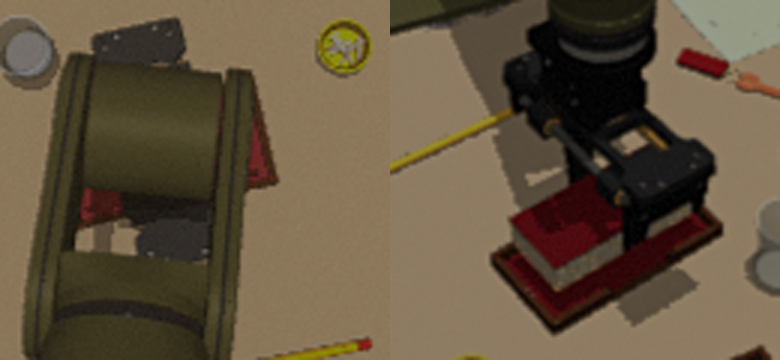

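The book is held level and square over the burgundy tray. Its near top corners are at about (510,217) and (557,264) in the scene half.

```bash
python3 - <<'E'
from h import *
c=np.load("pics/scene4.npz");cal=(c["K"],c["R"],c["t"])
p=plane(np.array([(510-390,217),(557-390,264)])/3+[180,90],.0625,*cal)*1000
print(p,np.linalg.norm(p[0]-p[1]))
m=p.mean(0)[:2];a=np.radians(103.3);print(m+75*np.array([np.cos(a),np.sin(a)]))
E
python3 -m handwheel '[[50,[0.5,-1.5,15],[0,0,0]],[50,[0.5,-1.5,24],[0,0,0]],[50,[0.5,-1.5,28],[0,0,0]],[50,[0.5,-1.5,28],[0,0,0]],[50,[0.5,-1.5,28],[0,0,0]]]'; python3 -c "
from h import *
go(454.5,12.8,9.7,103.3)"
```

```text
[[442.48806427 -65.50060667  62.5       ]
 [503.18804311 -49.14751795  62.5       ]] 62.864226249500774
[455.5843234   15.66435315]
time_s: 21.35
tcp_pos: [0.4538, 0.0129, 0.0119]
tool_rot: [1.951, 2.462, 0.0]
contact_force: [0.3, 0.1, -1.1]
opening: 0.066
gripper_force: 28.0
shift [-0.3  0.7  2.2] turn [ 0.    0.   -0.01] tcp [453.8  12.9  11.9] t 21.35
```

```bash
python3 -m handwheel '[[50,[-1,0.5,1],[0,0,0]],[50,[-1,0.5,2.5],[0,0,0]],[50,[-1,0.5,3.5],[0,0,0]],[50,[-1,0.5,3.5],[0,0,0]]]'; python3 -m handwheel '[[80,[0,0,0],[0,0,0]],[95,[0,0,0],[0,0,0]],[95,[0,0,0],[0,0,0]],[95,[0,0,-10],[0,0,0]],[95,[0,0,-50],[0,0,0]],[95,[0,0,-100],[0,0,0]],[95,[0,0,-150],[0,0,0]],[95,[0,0,-160],[0,0,0]]]';  python3 -c "
from h import *
go(434,-230,170,77)"
```

```text
time_s: 21.85
tcp_pos: [0.4546, 0.012, 0.0096]
tool_rot: [-1.951, -2.462, 0.0]
contact_force: [-5.9, 0.1, 9.4]
opening: 0.066
gripper_force: 28.0
time_s: 22.85
tcp_pos: [0.4567, 0.0119, 0.1734]
tool_rot: [1.946, 2.457, 0.008]
contact_force: [-1.0, 0.3, -0.1]
opening: 0.0903
gripper_force: 0.0
shift [-230.2  -77.5    3.4] turn [0.08 0.01 4.37] tcp [456.7  11.9 173.4] t 22.85
```

```bash
python3 -c "
from h import *
go(435,-325,180,95.2)"; python3 -m handwheel '[[100,[-50,0,-5],[0,0,0]],[100,[-110,0,-5],[0,0,0]],[100,[-165,0,-5],[0,0,0]],[100,[-220,0,-5],[0,0,0]],[100,[-225,-60,-5],[0,0,0]],[100,[-225,-60,-5],[0,0,0]]]'; python3 -c "
from h import *
go(435,-325,180,95.2)"
```

```text
shift [-323.   -98.1   -6.5] turn [0.08 0.02 1.34] tcp [456.7  11.9 173.4] t 22.85
time_s: 23.6
tcp_pos: [0.444, -0.2213, 0.1702]
tool_rot: [-1.952, -2.454, 0.002]
contact_force: [0.5, 1.1, -0.6]
opening: 0.0956
gripper_force: 0.0
shift [-99.  -32.1 -10.1] turn [-0.04 -0.04  1.3 ] tcp [ 444.  -221.3  170.2] t 23.6
```

```bash
python3 -m handwheel '[[100,[-50,-16,-10],[0,0,1.3]],[100,[-99,-32,-10],[0,0,1.3]],[100,[-99,-32,-10],[0,0,1.3]],[100,[-99,-32,-10],[0,0,1.3]],[100,[-99,-32,-10],[0,0,1.3]]]'; python3 - <<'E'
from h import *
from station import camera,state
go(435,-325,180,95.2)
s=state();c=camera("wrist");np.savez("pics/w5.npz",**c,p=s["tcp_pos"],r=s["tool_rot"]);cv2.imwrite("pics/w5.png",cv2.resize(cv2.cvtColor(c["img"],4)[40:240,150:370],None,fx=3,fy=3,interpolation=cv2.INTER_CUBIC))
A=[]
for n,(x,y) in(("top",(120,110)),("scene",(180,90))):
    c=camera(n);np.savez(f"pics/{n}5.npz",**c);A.append(cv2.resize(cv2.cvtColor(c["img"],4)[y:y+160,x:x+190],None,fx=2.1,fy=2.1,interpolation=cv2.INTER_CUBIC))
cv2.imwrite("pics/ab5.png",np.hstack(A))
E
```

```text
time_s: 24.22
tcp_pos: [0.4389, -0.3231, 0.1829]
tool_rot: [-2.112, -2.325, -0.0]
contact_force: [-0.1, -0.0, -0.5]
opening: 0.0952
gripper_force: 0.0
shift [-1.5 -4.1  2.9] turn [-0.   -0.01  0.05] tcp [ 438.9 -323.1  182.9] t 24.23
```

View pics/w5.png

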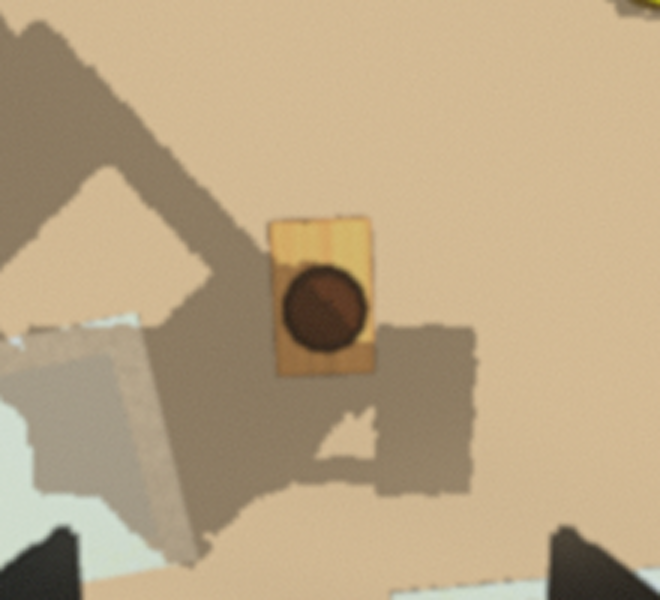

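View pics/ab5.png

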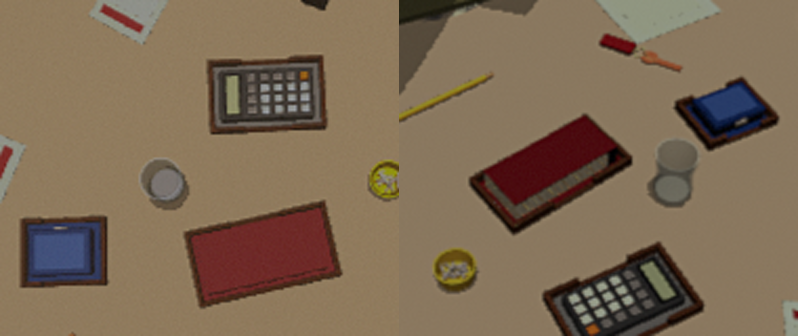

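The pad, calculator and book are all seated in their trays. In the wrist view, the stamp's block corners are (269,220), (370,217), (375,374) and (277,376). The handle is a circle at (324,309), 84 px across.

```bash
python3 - <<'E'
from h import *
cal=wcal("pics/w5.npz");f=lambda q,z:plane((np.array(q)+.5)/3-.5+[150,40],z,*cal)*1000
p=f([(269,220),(370,217),(375,374),(277,376)],.018)[:,:2];print(p.mean(0),[np.linalg.norm(p[i]-p[j]).round(1) for i,j in((0,1),(2,3),(0,3),(1,2))],np.degrees(np.arctan2(*(p[0]-p[3])[::-1])),np.degrees(np.arctan2(*(p[1]-p[2])[::-1])))
h=f([(324,309),(282,309),(366,309)],.08);print(h)
m=(p.mean(0)+h[0,:2])/2;print(m);go(*m,95,95.5);go(*m,47.5,95.5)
E
```

```text
[ 436.4845089 -274.8779269] [np.float64(36.9), np.float64(37.3), np.float64(57.4), np.float64(57.7)] 97.79173275653257 98.17794467977943
[[ 436.31130698 -274.81443163   80.        ]
 [ 423.56109746 -276.02794117   80.        ]
 [ 449.06021995 -273.60104548   80.        ]]
[ 436.39790794 -274.84617926]
shift [48.6  2.1 88.2] turn [ 0. -0. -0.] tcp [ 439.  -323.4  183.2] t 24.38
shift [ 48.6   2.1 135.7] turn [ 0. -0. -0.] tcp [ 439.  -323.4  183.2] t 24.38
```

```bash
python3 -m handwheel '[[100,[30,1,0],[0,0,0]],[100,[48,2,30],[0,0,0]],[100,[48,2,85],[0,0,0]],[100,[48,2,120],[0,0,0]],[100,[48,2,134],[0,0,0]],[100,[48,2,134],[0,0,0]],[100,[48,2,134],[0,0,0]]]'; python3 -c "
from h import *
go(436.4,-274.9,48,95.5)"
```

```text
time_s: 25.25
tcp_pos: [0.4374, -0.2773, 0.0511]
tool_rot: [2.112, 2.322, 0.0]
contact_force: [-0.1, 0.3, -0.4]
opening: 0.095
gripper_force: 0.0
shift [ 2.5 -0.8  3.1] turn [ 0.02  0.02 -0.01] tcp [ 437.4 -277.3   51.1] t 25.25
```

```bash
python3 -m handwheel '[[60,[2,-1,3],[0,0,0]],[20,[2,-1,3],[0,0,0]],[20,[2,-1,3],[0,0,0]],[20,[2,-1,3],[0,0,0]],[20,[2,-1,3],[0,0,0]],[20,[2,-1,3],[0,0,0]],[20,[2,-1,3],[0,0,0]],[20,[2,-1,3],[0,0,0]]]' 20; python3 -c "
from h import *
go(436.4,-274.9,48,95.5)"
```

```text
time_s: 26.25
tcp_pos: [0.4349, -0.2745, 0.0461]
tool_rot: [-2.114, -2.324, 0.0]
contact_force: [-0.1, 0.4, -1.4]
opening: 0.027
gripper_force: 20.0
shift [-0.5  1.4 -1.9] turn [-0.   -0.   -0.01] tcp [ 434.9 -274.5   46.1] t 26.25
```

```bash
python3 -m handwheel '[[20,[0,0,-15],[0,0,0]],[20,[0,0,-50],[0,0,0]],[20,[0,0,-80],[0,0,0]],[20,[0,0,-80],[0,0,0]]]'; python3 -c "
from h import *
go(648.2,-278.3,75,75.2)"
```

```text
time_s: 26.75
tcp_pos: [0.4369, -0.276, 0.13]
tool_rot: [2.109, 2.319, 0.001]
contact_force: [0.5, -0.0, -0.9]
opening: 0.0269
gripper_force: 20.0
shift [-21.9 209.9  56.2] turn [0.06 0.04 3.37] tcp [ 436.9 -276.   130. ] t 26.75
```

```bash
python3 -m handwheel '[[20,[-5,45,0],[0,0,1]],[20,[-10,95,0],[0,0,2.3]],[20,[-16,145,0],[0,0,3.4]],[20,[-22,190,10],[0,0,3.4]],[20,[-22,210,30],[0,0,3.4]],[20,[-22,210,53],[0,0,3.4]],[20,[-22,210,53],[0,0,3.4]],[20,[-22,210,53],[0,0,3.4]]]'; python3 -c "
from h import *
go(648.2,-278.3,49,75.2)"
```

```text
time_s: 27.75
tcp_pos: [0.6452, -0.2767, 0.073]
tool_rot: [-2.492, -1.912, 0.001]
contact_force: [0.3, -0.3, -0.3]
opening: 0.0265
gripper_force: 20.0
shift [-0.7  3.3 24. ] turn [-0.01 -0.   -0.04] tcp [ 645.2 -276.7   73. ] t 27.75
```

```bash
python3 -m handwheel '[[20,[-1,3,8],[0,0,0]],[20,[-1,3,15],[0,0,0]],[20,[-1,3,20],[0,0,0]],[20,[-1,3,20],[0,0,0]],[20,[-1,3,20],[0,0,0]]]'; python3 -c "
from h import *
go(648.2,-278.3,49,75.2)"
```

```text
time_s: 28.38
tcp_pos: [0.6488, -0.2784, 0.0533]
tool_rot: [2.492, 1.913, 0.0]
contact_force: [0.5, 0.7, -0.6]
opening: 0.0267
gripper_force: 20.0
shift [-0.1 -0.6  4.3] turn [ 0.    0.   -0.03] tcp [ 648.8 -278.4   53.3] t 28.38
```

```bash
python3 -m handwheel '[[20,[0,-0.5,2],[0,0,0]],[20,[0,-0.5,4],[0,0,0]],[20,[0,-0.5,5],[0,0,0]],[20,[0,-0.5,5.5],[0,0,0]],[20,[0,-0.5,5.5],[0,0,0]]]'; python3 - <<'E'
from h import *
from station import camera
go(648.2,-278.3,49,75.2)
A=[]
for n,(x,y) in(("top",(300,110)),("scene",(110,210))):
    c=camera(n);np.savez(f"pics/{n}6.npz",**c);A.append(cv2.resize(cv2.cvtColor(c["img"],4)[y:y+100,x:x+110],None,fx=3.6,fy=3.6,interpolation=cv2.INTER_CUBIC))
cv2.imwrite("pics/ab6.png",np.hstack(A))
E
```

```text
time_s: 29.0
tcp_pos: [0.6488, -0.2784, 0.0488]
tool_rot: [2.491, 1.912, 0.001]
contact_force: [-0.8, 0.6, 5.0]
opening: 0.0265
gripper_force: 20.0
shift [-0.1 -0.6 -0.2] turn [ 0.01  0.   -0.03] tcp [ 648.8 -278.4   48.8] t 29.0
```

View pics/ab6.png

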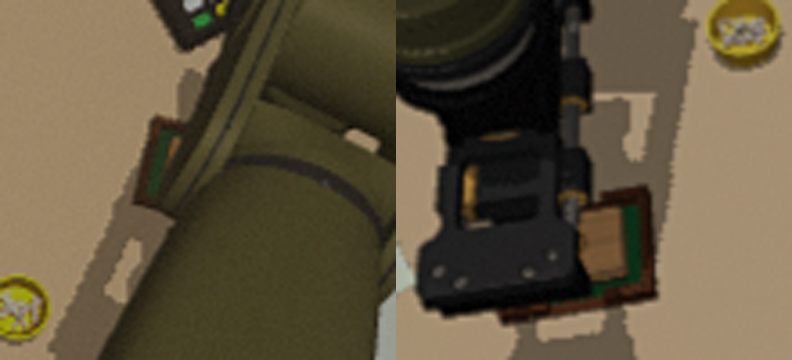

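The stamp's block stands inside the green tray with an even margin and is resting on the floor (5 N at the expected height). I'll release it and retreat.

```bash
python3 -m handwheel '[[45,[0,0,0],[0,0,0]],[70,[0,0,0],[0,0,0]],[70,[0,0,0],[0,0,0]],[70,[0,0,-10],[0,0,0]],[70,[0,0,-50],[0,0,0]],[70,[0,0,-100],[0,0,0]],[70,[0,0,-150],[0,0,0]],[70,[0,0,-150],[0,0,0]]]'; python3 -m handwheel '[[70,[0,-60,0],[0,0,0]],[70,[0,-120,0],[0,0,0]],[70,[0,-170,0],[0,0,0]],[70,[0,-170,0],[0,0,0]],[70,[0,-170,0],[0,0,0]],[70,[0,-170,0],[0,0,0]]]'; python3 - <<'E'
from h import *
from station import camera
c=camera("scene");cal=(c["K"],c["R"],c["t"]);d=c["depth"]
v,u=np.mgrid[:384,:512];ok=d>0
X=(np.c_[u[ok],v[ok],np.ones(ok.sum())]@np.linalg.inv(cal[0]).T*d[ok][:,None]-cal[2])@cal[1]*1000
for n,x,y,lo,hi in (("stamp handle",648,-278,70,110),("stamp block",648,-278,18.5,25),("pad",454.6,259.5,18,40),("calc",654,10,16,40),("book",454.5,12.8,25,50)):
    m=(abs(X[:,0]-x)<95)&(abs(X[:,1]-y)<95)&(X[:,2]>lo)&(X[:,2]<hi)&(np.hypot(X[:,0]-x,X[:,1]-y)<(45 if n[0]=="s" else 85));P=X[m];print(n,len(P),P.mean(0).round(1),P[:,2].max().round(1),P[:,2].std().round(1))
E
```

```text
time_s: 30.1
tcp_pos: [0.6513, -0.2798, 0.2058]
tool_rot: [2.483, 1.906, 0.008]
contact_force: [0.3, -0.8, 1.2]
opening: 0.0669
gripper_force: 0.0
time_s: 30.85
tcp_pos: [0.4852, -0.2347, 0.198]
tool_rot: [2.491, 1.913, 0.0]
contact_force: [-0.4, 1.3, -0.6]
opening: 0.0664
gripper_force: 0.0
stamp handle 199 [ 654.8 -278.9   87.2] 96.8 6.9
stamp block 354 [ 653.8 -278.4   20.6] 24.8 1.3
pad 445 [457.4 255.   22.7] 26.6 1.5
calc 1001 [655.9   7.2  17.8] 22.5 1.3
book 1261 [457.3   8.6  30.7] 35.0 1.4
```

All four things have the right heights, positions and upright attitude, so I'm handing in.

```bash
python3 -c "
from station import close_job
print(close_job())"
```

```text
the job is handed in; nothing more can be done
None
```

The ink pad, calculator, receipt book and stamp were set down in that order, each in its own tray with the stamp upright, and the job was handed in at about 31 s. The last camera check put all four within tolerance. The hand-in gave no verdict. The tea glass and clip dish were not touched, judging by the pictures.

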